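# Spacer on the shaft, cover held over the bolt holes

### The job

Slide the steel spacer ring over the gearbox housing's upright shaft, right down onto the base plate, and let go of it, leaving the other things on the bench alone. Then pick up the cover plate by its handle and finish while still holding it, level and steady, about 15 mm above the four pillars and touching none of them, with its four holes lined up so that, seen from straight above, each threaded hole lies entirely within a hole of the plate, ready for a workmate to start the bolts.

Things in the scene. Friction and masses are not known exactly. Their poses are not given: they have to be found in the camera images.
- housing: The gearbox housing, bolted to the bench and immovable: a grey base plate 160 x 130 x 20 mm (x, y, z) with four upright aluminium pillars (24 mm in diameter, 48 mm tall, tops 68 mm above the bench) and, in its middle, an upright steel shaft. Origin: centre of the underside, on the bench; x along its long side, z up.
- shaft_seat (a point): The foot of the shaft: centre of the base plate's upper face (20 mm above the bench), on which the spacer comes to sit. The pillar axes stand 62 mm along x and 48 mm along y from the shaft axis.
- shaft_top (a point): The top of the shaft, 42 mm above the base plate's upper face. The shaft is 18 mm in diameter; its last 8 mm taper to 10 mm.
- spacer: The spacer: a loose plain steel ring, 42 mm outside diameter, 22 mm bore, 32 mm tall, about 0.25 kg, standing on its flat end on the bench. Origin: centre of the lower end; z is its axis, up.
- cover: The cover plate: a loose aluminium plate 156 x 128 x 5 mm (x, y, z), about 0.4 kg, lying flat on the bench, with a 20 mm hole in each corner (hole centres 62 mm along x and 48 mm along y from the middle) and a bar handle on top. Origin: centre of the underside; z up. A half turn about z makes no difference to the fit.
- handle (a point): Centre of the cover's handle bar, straight above the plate's middle, 38 mm above its underside. The bar runs along the plate's x: 70 mm long, 12 mm wide (y), 14 mm high (31 to 45 mm above the underside), on two 12 mm square posts 29 mm either side of the middle.
- thread0 (a point): The 10 mm threaded hole (a black spot) in the middle of the top of the housing's +x +y pillar, 68 mm above the bench.
- thread1 (a point): The 10 mm threaded hole (a black spot) in the middle of the top of the housing's -x +y pillar, 68 mm above the bench.
- thread2 (a point): The 10 mm threaded hole (a black spot) in the middle of the top of the housing's -x -y pillar, 68 mm above the bench.
- thread3 (a point): The 10 mm threaded hole (a black spot) in the middle of the top of the housing's +x -y pillar, 68 mm above the bench.
- hole0 (a point): Centre of the cover plate's +x +y hole (20 mm), at the underside.
- hole1 (a point): Centre of the cover plate's -x +y hole (20 mm), at the underside.
- hole2 (a point): Centre of the cover plate's -x -y hole (20 mm), at the underside.
- hole3 (a point): Centre of the cover plate's +x -y hole (20 mm), at the underside.
- wrench: Bystander: a steel open-ended wrench lying flat. To be left alone. Origin: on its underside.
- spray: Bystander: a steel spray can, 60 mm wide and 150 mm tall, standing. To be left alone.
- socket: Bystander: a dark steel socket, 32 mm wide and 50 mm tall, standing. To be left alone.
- jar: Bystander: a clear jar with a steel lid, 70 mm wide and 80 mm tall, standing. To be left alone.
There are look-alikes about, which are no part of the job. What is meant by the spacer is not turquoise, and is the smaller of those in its own colour. Several things have the shape of the housing; the one meant has the colours described above.

How it is judged (in metres and radians):
On the way:
1. the spacer sits on the shaft, down on the base plate, and is released (horizontal distance between spacer and shaft_seat below 0.004 m and z of spacer in the frame of housing between 0.017 and 0.0235 m and angle between spacer's own z axis and vertical below 0.06 rad and contact force between spacer and the fingers below 0.1 N), for 0.2 s.
At the end, for the whole second after the job is handed in: Spacer released, upright, around the shaft within 3.5 mm of fully down. Cover held still by the fingers, level within 0.08 rad, underside 5 to 30 mm above the pillar tops, each hole within 5 mm horizontally of a threaded hole (either half-turn way round), touching neither housing nor spacer (all of step 1 and ((horizontal distance between hole0 and thread0 below 0.005 m and horizontal distance between hole1 and thread1 below 0.005 m and horizontal distance between hole2 and thread2 below 0.005 m and horizontal distance between hole3 and thread3 below 0.005 m) or (horizontal distance between hole0 and thread2 below 0.005 m and horizontal distance between hole1 and thread3 below 0.005 m and horizontal distance between hole2 and thread0 below 0.005 m and horizontal distance between hole3 and thread1 below 0.005 m)) and z of cover in the frame of housing between 0.073 and 0.098 m and angle between cover's own z axis and vertical below 0.08 rad and contact force between cover and the fingers above 1 N and contact force between cover and housing below 0.1 N and contact force between cover and spacer below 0.1 N and linear speed of cover below 0.02 m/s and angular speed of cover below 0.15 rad/s); the arm keeps its last pose, push and grip.
It fails at once if the wrench is disturbed (moved more than 30 mm) (distance of wrench from where it was at the start of the episode above 0.03 m).
It fails at once if the spray is disturbed (moved more than 30 mm) (distance of spray from where it was at the start of the episode above 0.03 m).
It fails at once if the socket is disturbed (moved more than 30 mm) (distance of socket from where it was at the start of the episode above 0.03 m).
It fails at once if the jar is disturbed (moved more than 30 mm) (distance of jar from where it was at the start of the episode above 0.03 m).
It also fails if it takes over 54 s, if anything falls off the work surface, if the arm or the gripper's body presses on something with over 40 N, if the wrist force passes 120 N, or if a joint passes its speed limit or range.

### The arm

A 7-joint arm with a two-finger parallel gripper is mounted at the origin on the work surface. World frame = base frame: x ahead of the robot, y to its left, z up, the work surface at z = 0. Lengths are in m, angles in degrees, forces in N, time in s.
With the tool pointing down it reaches from about 0.4 to 0.9 m from the base axis. Payload 5.5 kg.
Tool frame: the origin (TCP) lies midway between the tips of the shut fingers; the grasp point (between the pads) lies 19 mm behind it; z points along the fingers, y is the line along which they close (so a half turn about z gives the same grasp; the last joint's range is limited). The gripper opens to 85 mm and grips with 20 to 120 N. Pads are 22 mm wide; open, the fingers measure 114 mm over their backs; the gripper's body (76 mm by 85 mm) begins 54 mm behind the grasp point. The pads swing forward as they close: fully open they stand 13 mm farther back than shut.
Start: joints at [-60.035, 28.699, -24.465, 88.831, 12.651, 65.22, -12.049], TCP at [0.167, 0.628, 0.231] pointing down, gripper open.
Joint ranges: [-164.97, 164.97], [-17.58, 116.51], [-87.97, 89.64], [11.32, 138.91], [-80.73, 260.73], [10.89, 115.49], [-147.41, 147.41]. Speed limits (degrees/s): [147.25, 147.25, 180, 180, 180, 180, 180].

### API

Orientations are given as [roll, pitch, yaw] about the fixed x, y, z axes, in that order (R = Rz(yaw) Ry(pitch) Rx(roll)).
In Python, from bench import arm, snapshot gives the robot as it stands.
- The arm moves only by the tool send_rows, never from a script. Its argument "rows" is a list of rows, each an object of numbers: "x", "y", "z": the shift along the tool's x, y, z in cm; "wx", "wy", "wz": the turn, a rotation vector about the tool's x, y, z in rad; "claw": the closure in counts, from 0 (fully open) to 255 (shut). A call has 1 to 10 rows; each row shifts and turns the commanded pose from where the row before left it, along the tool's axes as they then stand; what a row does not reach is not made up. A row lasts 1/12 s, in which the tool goes at most 41.7 mm and 7.16 degrees, less where a joint would pass 70% of its speed; a pose out of reach is approached as far as the arm can. A call is refused whole if a number of a shift passes 4.17 or a number of a turn 0.125, either way. A call with a gripper value outside its range is refused whole. The fingers move at their own pace and stop on an object; "grip_force" is the grip in N (left out, the last holds). Time passes only in rows, so rows that do not move let the fingers close. It gives the time, the measured TCP pose, the force, the opening and the grip force at its end, in the units of the state.
- arm.get_state(): the state, without advancing time (a new reading comes with each control period).
- snapshot(name): name is "side" or "top"; returns a dict with "img" (384x512x3 uint8, red, green, blue), "intrinsics" (3x3 intrinsics, pixels), "cam_to_world" (4x4, takes a point from camera to world coordinates). Camera axes: x right, y down, z forward; pixel columns grow to the right and rows downward; lengths in m; the calibration is good to about 2 mm. A picture is of the moment at which its call begins. There is no depth.
- arm.job_done(): hands the job in; it is judged then, once.
The state is a dict: "clock": time; "joint_positions": joint angles; "dq": joint speeds; "joint_torque": joint torques, N m; "ee_pos": TCP position; "tool_rot": TCP orientation; "contact_force": force on the tool from outside, world axes, zero at the start; "wrist_torque": the same for the moment, N m; "grip_width": finger opening in m; "grip_force": force on a finger pad.
Only numpy, scipy, OpenCV 4.12 (cv2) and the standard library are available. Lean on these libraries where they do the work, as an engineer would, in place of code of your own. Each camera call takes 0.05 s, during which the arm holds its last target. There are 200 camera calls.

## Working session

There is one attempt and no reset: what is moved stays moved. The work goes in short steps, Python scripts to look and compute and a tool call to move; the robot and the scene stay as the last step left them, time stands still between calls to the robot, and variables do not carry over. Pictures are saved under pics/ and viewed, at most 10 in all, crops included, and the job is handed in when it is done.

Besides the shell and the picture viewer there is one more tool, called as name(argument=value, ...) on one line, values as JSON. send_rows: Moves the arm, as the interface text tells. Its arguments: {"type":"object","properties":{"rows":{"type":"array"},"grip_force":{"type":"number"}},"required":["rows"]}

```bash
mkdir -p pics && python3 - <<'E'
from bench import arm, snapshot
import cv2, numpy as np, pickle
for n in ("top","side"):
    s=snapshot(n); pickle.dump(s,open(n+".pkl","wb"))
    im=cv2.cvtColor(s["img"],cv2.COLOR_RGB2BGR); cv2.imwrite("pics/%s0.png"%n,cv2.resize(im,(800,600),interpolation=cv2.INTER_CUBIC))
    print(n,s["intrinsics"].round(1).tolist(),s["cam_to_world"].round(3).tolist())
print(arm.get_state())
E
```

```text
top [[391.3, 0.0, 263.0], [0.0, 391.3, 188.9], [0.0, 0.0, 1.0]] [[-0.003, -0.993, 0.116, 0.439], [-1.0, 0.005, 0.016, -0.0], [-0.017, -0.116, -0.993, 1.183], [0.0, 0.0, 0.0, 1.0]]
side [[412.9, 0.0, 254.2], [0.0, 412.9, 188.1], [0.0, 0.0, 1.0]] [[0.888, -0.307, 0.342, 0.199], [-0.46, -0.612, 0.643, -0.691], [0.012, -0.729, -0.685, 0.79], [0.0, 0.0, 0.0, 1.0]]
{'clock': 0.1, 'joint_positions': array([-60.03402836,  28.74817692, -24.45499756,  88.88653775,
        12.6503463 ,  65.22157002, -12.04951985]), 'dq': array([ 0.03714007, -0.17161261, -0.00295013, -0.14292993,  0.01647851,
        0.1351241 , -0.03550459]), 'joint_torque': array([-1.12635884e-02, -5.70807731e+01, -5.83813369e+00, -2.81749356e+01,
        1.06464027e-02,  5.54029655e-03, -3.72985781e-06]), 'ee_pos': array([0.16684288, 0.62755424, 0.23035936]), 'tool_rot': array([-1.79897053e+02, -3.80004929e-03,  1.65117427e+02]), 'contact_force': array([-0.69982733, -0.32299975, -0.08174481]), 'wrist_torque': array([0.03428232, 0.02570549, 0.00193266]), 'grip_force': 0.0, 'grip_width': 0.0851805199080928}
```

View pics/top0.png

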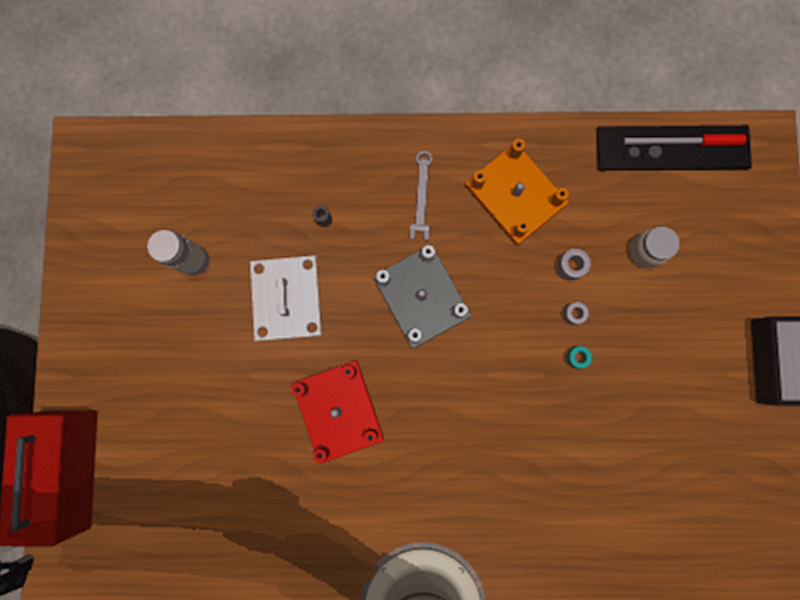

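View pics/side0.png

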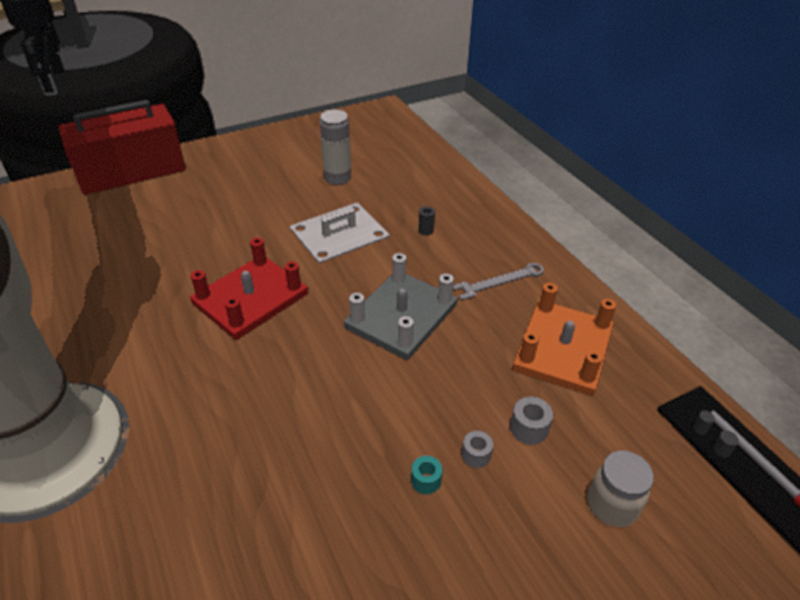

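The top view shows the spacer as the small grey ring at (577,313) and the grey housing at (421,295). The cover is at (285,297), with its handle running roughly along the image's vertical. Next I'll fit their poses using both cameras.

```bash
cat > h.py <<'E'
import cv2, numpy as np
from scipy.optimize import least_squares
def proj(s,P):
    T=np.linalg.inv(s["cam_to_world"]); c=np.asarray(P)@T[:3,:3].T+T[:3,3]
    p=c@np.array(s["intrinsics"]).T; return p[:,:2]/p[:,2:]
def back(s,px,z):
    K=np.linalg.inv(s["intrinsics"]);T=s["cam_to_world"]
    d=np.c_[px,np.ones(len(px))]@K.T@T[:3,:3].T; return (T[:3,3]+d*((z-T[2,3])/d[:,2:]))
def spot(img,p,r):   # centroid of the dark spot near p
    g=img.astype(float).mean(2); p=np.array(p,float)
    for _ in range(6):
        v,u=np.mgrid[:g.shape[0],:g.shape[1]]; m=(u-p[0])**2+(v-p[1])**2<=r*r
        w=np.clip(np.percentile(g[m],70)-g,0,None)*m; p=np.array([(w*u).sum(),(w*v).sum()])/w.sum()
    return p
C=np.array([[62,48],[-62,48],[-62,-48],[62,-48]])/1e3
def pts(q,z):
    c,s=np.cos(q[2]),np.sin(q[2]); return np.c_[C@np.array([[c,s],[-s,c]])+q[:2],np.full(4,z)]
def fit4(s,px,z):
    W=back(s,px,z)[:,:2]; best=None
    from itertools import permutations
    for pm in permutations(range(4)):
        f=lambda q:(pts(q,z)[:,:2]-W[list(pm)]).ravel()
        for y in (0,1.57):
            r=least_squares(f,[*W.mean(0),y])
            if best is None or r.cost<best.cost: best=r
    q=best.x; q[2]=(np.degrees(q[2])+90)%180-90
    return q, np.abs(best.fun).max()
def hull(s,x,y,r,z0,z1):
    a=np.linspace(0,2*np.pi,60); P=np.r_[np.c_[x+r*np.cos(a),y+r*np.sin(a),a*0+z0],np.c_[x+r*np.cos(a),y+r*np.sin(a),a*0+z1]]
    return cv2.convexHull(proj(s,P).astype(np.float32))[:,0]
E
python3 - <<'E'
import pickle; from h import *
np.set_printoptions(precision=4,suppress=True)
px={"top":dict(H=[(428,252),(383,276),(461,310),(415,335)],C=[(259,268),(309,258),(262,332),(312,327)],R=(577,313)),
"side":dict(H=[(400,257),(447,279),(357,299),(405,323)],C=[(300,228),(356,209),(322,254),(378,233)],R=(478,449))}
for n in px:
    s=pickle.load(open(n+".pkl","rb"))
    for k,r,z in(("H",3,.068),("C",4.5,.004)):
        p=np.array([spot(s["img"],np.array(a)/1.5625,r) for a in px[n][k]])
        print(n,k,*fit4(s,p,z))
    hsv=cv2.cvtColor(s["img"],cv2.COLOR_RGB2HSV); p=np.array(px[n]["R"])/1.5625; u0,v0=p.astype(int)
    m=np.zeros(hsv.shape[:2],np.uint8); w=16; m[v0-w:v0+w,u0-w:u0+w]=(hsv[v0-w:v0+w,u0-w:u0+w,1]<85)
    cn=max(cv2.findContours(m,0,cv2.CHAIN_APPROX_NONE)[0],key=cv2.contourArea)
    f=np.zeros_like(m); cv2.drawContours(f,[cn],-1,1,-1); v,u=np.nonzero(f); c=[u.mean(),v.mean()]
    def g(q):
        M=cv2.moments(hull(s,*q,.021,0,.032)); return [M["m10"]/M["m00"]-c[0],M["m01"]/M["m00"]-c[1]]
    q=least_squares(g,back(s,[p],.02)[0,:2],diff_step=1e-3).x
    print(n,"R",q,"area",f.sum(),cv2.contourArea(hull(s,*q,.021,0,.032)))
    im=cv2.cvtColor(s["img"],cv2.COLOR_RGB2BGR)
E
```

```text
top H [ 0.5752 -0.0008 28.5425] 0.0002111717767551164
top C [0.5804 0.2649 7.1148] 0.01715679707237039
top R [ 0.5404 -0.295 ] area 191 196.68146481434815
side H [ 0.5742 -0.0005 28.4475] 0.0017616709021589239
side C [ 0.5671  0.2538 -1.0842] 0.017553158641893996
side R [ 0.5395 -0.294 ] area 395 412.1026691622101
```

```bash
cat > plan.py <<'E'
import numpy as np, json
from scipy.spatial.transform import Rotation as R
from bench import arm
def plan(wps, start=None, cap=4.0):
    """wps: (x,y,z,yaw,nrows min). prints rounded rows"""
    st=arm.get_state()
    if start is None:
        p=np.array(st["ee_pos"]); r=R.from_euler("xyz",st["tool_rot"],degrees=True)
    rows=[]
    for x,y,z,yaw,*n in wps:
        tgt=np.array([x,y,z]); rt=R.from_euler("xyz",[180,0,yaw],degrees=True)
        dist=np.linalg.norm(tgt-p)*100; ang=(r.inv()*rt).magnitude()
        N=max(int(np.ceil(dist/cap)),int(np.ceil(ang/.12)),*(n or [1]))
        for k in range(N,0,-1):
            d=np.round(r.inv().apply(tgt-p)*100/k,2 if k==1 else 1); w=np.round((r.inv()*rt).as_rotvec()/k,3)
            w[np.abs(w)<.002]=0
            rows.append({a:round(float(v),3) for a,v in zip(("x","y","z","wx","wy","wz"),[*d,*w]) if v})
            p=p+r.apply(d/100); r=r*R.from_rotvec(w)
    print(len(rows),"rows; end",p.round(4),r.as_euler("xyz",degrees=True).round(1))
    for i in range(0,len(rows),10): print(json.dumps(rows[i:i+10]))
E
python3 - <<'E'
import pickle; from h import *; from plan import *
t=pickle.load(open("top.pkl","rb")); s=pickle.load(open("side.pkl","rb"))
P=[np.linalg.inv(0+a["cam_to_world"])[:3] for a in(t,s)]; P=[np.array(a["intrinsics"])@b for a,b in zip((t,s),P)]
X=cv2.triangulatePoints(P[0],P[1],np.array([[25.,480]]).T/1.5625,np.array([[113.,105]]).T/1.5625); print("box handle",(X[:3]/X[3]).ravel())
for nm,a,p in(("top",t,(285,297)),("side",s,(340,232))):
    hsv=cv2.cvtColor(a["img"],cv2.COLOR_RGB2HSV); u,v=(np.array(p)/1.5625).astype(int); w=36
    m=np.zeros(hsv.shape[:2],np.uint8); m[v-w:v+w,u-w:u+w]=((hsv[...,1]<70)&(hsv[...,2]>90))[v-w:v+w,u-w:u+w]
    cn=max(cv2.findContours(m,0,2)[0],key=cv2.contourArea)
    W=back(a,cv2.convexHull(cn)[:,0].astype(float),.005)[:,:2]; print(nm,cv2.minAreaRect((W*1000).astype(np.float32)))
plan([(.167,.628,.31,165),(.44,.3,.30,118),(.54,-.2945,.12,28.5)])
E
```

```text
box handle [0.25449502 0.64745456 0.16667029]
top ((573.7832641601562, 264.5764465332031), (157.8600311279297, 130.19117736816406), 4.75994348526001)
side ((570.55322265625, 261.0330810546875), (158.68142700195312, 133.45440673828125), 4.9496660232543945)
29 rows; end [ 0.54   -0.2945  0.12  ] [-180.    -0.    28.5]
[{"z": -4.0}, {"y": 0.03, "z": -3.96, "wx": -0.002, "wz": 0.002}, {"x": -3.2, "y": -2.2, "z": 0.1, "wz": 0.075}, {"x": -3.3, "y": -2.0, "z": 0.1, "wz": 0.075}, {"x": -3.5, "y": -1.7, "z": 0.1, "wz": 0.074}, {"x": -3.6, "y": -1.5, "z": 0.1, "wz": 0.075}, {"x": -3.7, "y": -1.2, "z": 0.1, "wz": 0.074}, {"x": -3.8, "y": -0.9, "z": 0.1, "wz": 0.075}, {"x": -3.8, "y": -0.7, "z": 0.1, "wz": 0.074}, {"x": -3.9, "y": -0.4, "z": 0.1, "wz": 0.075}]
[{"x": -3.9, "y": -0.1, "z": 0.1, "wz": 0.074}, {"x": -3.8, "y": 0.2, "wz": 0.075}, {"x": -3.82, "y": 0.54, "z": 0.09, "wz": 0.074}, {"x": -3.6, "y": -1.2, "z": 1.1, "wz": 0.098}, {"x": -3.7, "y": -0.8, "z": 1.1, "wz": 0.098}, {"x": -3.7, "y": -0.5, "z": 1.1, "wz": 0.098}, {"x": -3.8, "y": -0.1, "z": 1.1, "wz": 0.098}, {"x": -3.8, "y": 0.3, "z": 1.1, "wz": 0.098}, {"x": -3.7, "y": 0.6, "z": 1.1, "wz": 0.097}, {"x": -3.6, "y": 1.0, "z": 1.1, "wz": 0.098}]
[{"x": -3.5, "y": 1.3, "z": 1.1, "wz": 0.097}, {"x": -3.4, "y": 1.7, "z": 1.1, "wz": 0.098}, {"x": -3.2, "y": 2.0, "z": 1.2, "wz": 0.097}, {"x": -3.0, "y": 2.3, "z": 1.1, "wz": 0.098}, {"x": -2.8, "y": 2.6, "z": 1.2, "wz": 0.097}, {"x": -2.5, "y": 2.8, "z": 1.1, "wz": 0.098}, {"x": -2.2, "y": 3.0, "z": 1.2, "wz": 0.097}, {"x": -1.9, "y": 3.2, "z": 1.1, "wz": 0.098}, {"x": -1.51, "y": 3.46, "z": 1.19, "wz": 0.097}]
```

send_rows(rows=[{"z":-4.0},{"z":-4.0},{"x":-3.2,"y":-2.2,"z":0.1,"wz":0.075},{"x":-3.3,"y":-2.0,"z":0.1,"wz":0.075},{"x":-3.5,"y":-1.7,"z":0.1,"wz":0.075},{"x":-3.6,"y":-1.5,"z":0.1,"wz":0.075},{"x":-3.7,"y":-1.2,"z":0.1,"wz":0.075},{"x":-3.8,"y":-0.9,"z":0.1,"wz":0.075},{"x":-3.8,"y":-0.7,"z":0.1,"wz":0.075},{"x":-3.9,"y":-0.4,"z":0.1,"wz":0.075}])

```text
schema error: expected keys x, y, z, wx, wy, wz, claw
```

send_rows(rows=[{"x":-3.9,"y":-0.1,"z":0.1,"wz":0.075},{"x":-3.8,"y":0.2,"wz":0.075},{"x":-3.8,"y":0.5,"z":0.1,"wz":0.075},{"x":-3.6,"y":-1.2,"z":1.1,"wz":0.098},{"x":-3.7,"y":-0.8,"z":1.1,"wz":0.098},{"x":-3.7,"y":-0.5,"z":1.1,"wz":0.098},{"x":-3.8,"y":-0.1,"z":1.1,"wz":0.098},{"x":-3.8,"y":0.3,"z":1.1,"wz":0.098},{"x":-3.7,"y":0.6,"z":1.1,"wz":0.098},{"x":-3.6,"y":1.0,"z":1.1,"wz":0.098}])

```text
schema error: expected keys x, y, z, wx, wy, wz, claw
```

send_rows(rows=[{"x":-3.5,"y":1.3,"z":1.1,"wz":0.098},{"x":-3.4,"y":1.7,"z":1.1,"wz":0.098},{"x":-3.2,"y":2.0,"z":1.2,"wz":0.098},{"x":-3.0,"y":2.3,"z":1.1,"wz":0.098},{"x":-2.8,"y":2.6,"z":1.2,"wz":0.098},{"x":-2.5,"y":2.8,"z":1.1,"wz":0.098},{"x":-2.2,"y":3.0,"z":1.2,"wz":0.098},{"x":-1.9,"y":3.2,"z":1.1,"wz":0.098},{"x":-1.5,"y":3.5,"z":1.2,"wz":0.098},{}])

```text
schema error: expected keys x, y, z, wx, wy, wz, claw
```

```bash
python3 - <<'E'
from plan import *
s=arm.get_state(); print(s["clock"],s["ee_pos"],s["tool_rot"],s["joint_positions"],s["contact_force"])
plan([(.54,-.2945,.06,28.5),(.54,-.2945,.003,28.5,4)])
E
```

```text
0.1 [0.16684288 0.62755424 0.23035936] [-1.79897053e+02 -3.80004929e-03  1.65117427e+02] [-60.03402836  28.74817692 -24.45499756  88.88653775  12.6503463
  65.22157002 -12.04951985] [-0.69982733 -0.32299975 -0.08174481]
30 rows; end [ 0.54   -0.2945  0.003 ] [1.799e+02 1.000e-01 2.850e+01]
[{"x": -2.3, "y": -3.1, "z": 0.7, "wz": 0.092}, {"x": -2.6, "y": -2.8, "z": 0.7, "wz": 0.092}, {"x": -2.8, "y": -2.6, "z": 0.7, "wz": 0.092}, {"x": -3.0, "y": -2.3, "z": 0.7, "wz": 0.092}, {"x": -3.2, "y": -2.0, "z": 0.7, "wz": 0.092}, {"x": -3.4, "y": -1.7, "z": 0.7, "wz": 0.092}, {"x": -3.6, "y": -1.4, "z": 0.6, "wz": 0.092}, {"x": -3.7, "y": -1.1, "z": 0.7, "wz": 0.092}, {"x": -3.8, "y": -0.7, "z": 0.6, "wz": 0.092}, {"x": -3.8, "y": -0.4, "z": 0.7, "wz": 0.092}]
[{"x": -3.8, "z": 0.6, "wz": 0.092}, {"x": -3.8, "y": 0.3, "z": 0.7, "wz": 0.091}, {"x": -3.8, "y": 0.7, "z": 0.6, "wz": 0.092}, {"x": -3.7, "y": 1.0, "z": 0.7, "wz": 0.091}, {"x": -3.6, "y": 1.3, "z": 0.6, "wz": 0.092}, {"x": -3.4, "y": 1.7, "z": 0.7, "wz": 0.091}, {"x": -3.3, "y": 2.0, "z": 0.6, "wz": 0.092}, {"x": -3.1, "y": 2.3, "z": 0.7, "wz": 0.091}, {"x": -2.9, "y": 2.5, "z": 0.6, "wz": 0.092}, {"x": -2.6, "y": 2.8, "z": 0.7, "wz": 0.091}]
[{"x": -2.3, "y": 3.0, "z": 0.6, "wz": 0.092}, {"x": -2.1, "y": 3.2, "z": 0.7, "wz": 0.091}, {"x": -1.8, "y": 3.4, "z": 0.6, "wz": 0.092}, {"x": -1.4, "y": 3.5, "z": 0.7, "wz": 0.091}, {"x": -1.1, "y": 3.7, "z": 0.6, "wz": 0.092}, {"x": -0.75, "y": 3.72, "z": 0.67, "wz": 0.091}, {"z": 1.4}, {"z": 1.4}, {"z": 1.5}, {"x": 0.01, "y": -0.01, "z": 1.4}]
```

All keys are required in every row, so I'll resend with them filled in.

send_rows(rows=[{"x":0,"y":0,"z":-4,"wx":0,"wy":0,"wz":0,"claw":0},{"x":0,"y":0,"z":-4,"wx":0,"wy":0,"wz":0,"claw":0},{"x":-3.2,"y":-2.2,"z":0.1,"wx":0,"wy":0,"wz":0.075,"claw":0},{"x":-3.3,"y":-2.0,"z":0.1,"wx":0,"wy":0,"wz":0.075,"claw":0},{"x":-3.5,"y":-1.7,"z":0.1,"wx":0,"wy":0,"wz":0.075,"claw":0},{"x":-3.6,"y":-1.5,"z":0.1,"wx":0,"wy":0,"wz":0.075,"claw":0},{"x":-3.7,"y":-1.2,"z":0.1,"wx":0,"wy":0,"wz":0.075,"claw":0},{"x":-3.8,"y":-0.9,"z":0.1,"wx":0,"wy":0,"wz":0.075,"claw":0},{"x":-3.8,"y":-0.7,"z":0.1,"wx":0,"wy":0,"wz":0.075,"claw":0},{"x":-3.9,"y":-0.4,"z":0.1,"wx":0,"wy":0,"wz":0.075,"claw":0}])

```text
clock: 0.93
ee_pos: [0.3669, 0.3875, 0.3031]
tool_rot: [-180.0, -0.0, 130.5]
contact_force: [0.4, 0.8, -1.0]
grip_width: 0.0855
grip_force: 0.0
```

send_rows(rows=[{"x":-3.9,"y":-0.1,"z":0.1,"wx":0,"wy":0,"wz":0.075,"claw":0},{"x":-3.8,"y":0.2,"z":0,"wx":0,"wy":0,"wz":0.075,"claw":0},{"x":-3.8,"y":0.5,"z":0.1,"wx":0,"wy":0,"wz":0.075,"claw":0},{"x":-3.6,"y":-1.2,"z":1.1,"wx":0,"wy":0,"wz":0.098,"claw":0},{"x":-3.7,"y":-0.8,"z":1.1,"wx":0,"wy":0,"wz":0.098,"claw":0},{"x":-3.7,"y":-0.5,"z":1.1,"wx":0,"wy":0,"wz":0.098,"claw":0},{"x":-3.8,"y":-0.1,"z":1.1,"wx":0,"wy":0,"wz":0.098,"claw":0},{"x":-3.8,"y":0.3,"z":1.1,"wx":0,"wy":0,"wz":0.098,"claw":0},{"x":-3.7,"y":0.6,"z":1.1,"wx":0,"wy":0,"wz":0.098,"claw":0},{"x":-3.6,"y":1.0,"z":1.1,"wx":0,"wy":0,"wz":0.098,"claw":0}])

```text
clock: 1.77
ee_pos: [0.4827, 0.0379, 0.2237]
tool_rot: [-180.0, 0.0, 78.3]
contact_force: [1.4, -0.3, 0.4]
grip_width: 0.0853
grip_force: 0.0
```

send_rows(rows=[{"x":-3.5,"y":1.3,"z":1.1,"wx":0,"wy":0,"wz":0.098,"claw":0},{"x":-3.4,"y":1.7,"z":1.1,"wx":0,"wy":0,"wz":0.098,"claw":0},{"x":-3.2,"y":2.0,"z":1.2,"wx":0,"wy":0,"wz":0.098,"claw":0},{"x":-3.0,"y":2.3,"z":1.1,"wx":0,"wy":0,"wz":0.098,"claw":0},{"x":-2.8,"y":2.6,"z":1.2,"wx":0,"wy":0,"wz":0.098,"claw":0},{"x":-2.5,"y":2.8,"z":1.1,"wx":0,"wy":0,"wz":0.098,"claw":0},{"x":-2.2,"y":3.0,"z":1.2,"wx":0,"wy":0,"wz":0.098,"claw":0},{"x":-1.9,"y":3.2,"z":1.1,"wx":0,"wy":0,"wz":0.098,"claw":0},{"x":-1.5,"y":3.5,"z":1.2,"wx":0,"wy":0,"wz":0.098,"claw":0},{"x":0,"y":0,"z":0,"wx":0,"wy":0,"wz":0,"claw":0}])

```text
clock: 2.6
ee_pos: [0.5341, -0.304, 0.1186]
tool_rot: [179.8, 0.3, 27.3]
contact_force: [-0.9, -0.7, 0.7]
grip_width: 0.0854
grip_force: 0.0
```

```bash
sed -i 's/zip((/zip((/; s/ if v})$/})/' plan.py && python3 - <<'E'
from plan import *
s=arm.get_state(); print(s["clock"],s["ee_pos"],s["tool_rot"],s["joint_positions"],s["contact_force"])
plan([(.54,-.2945,.06,28.5),(.54,-.2945,.003,28.5,4)])
E
```

```text
2.6 [ 0.53410301 -0.30402463  0.11859938] [179.82503953   0.33808503  27.25124277] [ 10.00849721  32.00883054  22.70036004 100.64891892 -14.89963491
  50.38564568 -23.57256233] [-0.89706544 -0.70239665  0.69005215]
6 rows; end [ 0.54   -0.2945  0.003 ] [-180.    -0.    28.5]
[{"x": 0.5, "y": -0.3, "z": 2.9, "wx": 0.0, "wy": 0.003, "wz": -0.011}, {"x": 0.49, "y": -0.29, "z": 2.95, "wx": 0.003, "wy": 0.003, "wz": -0.011}, {"x": -0.0, "y": 0.0, "z": 1.4, "wx": 0.0, "wy": 0.0, "wz": 0.0}, {"x": -0.0, "y": 0.0, "z": 1.4, "wx": 0.0, "wy": 0.0, "wz": 0.0}, {"x": -0.0, "y": 0.0, "z": 1.5, "wx": 0.0, "wy": 0.0, "wz": 0.0}, {"x": -0.0, "y": 0.0, "z": 1.4, "wx": 0.0, "wy": 0.0, "wz": 0.0}]
```

send_rows(rows=[{"x":0.4,"y":-0.2,"z":2,"wx":0,"wy":0,"wz":-0.01,"claw":0},{"x":0,"y":0,"z":2,"wx":0,"wy":0,"wz":0,"claw":0},{"x":0,"y":0,"z":0,"wx":0,"wy":0,"wz":0,"claw":0},{"x":0,"y":0,"z":0,"wx":0,"wy":0,"wz":0,"claw":0},{"x":0,"y":0,"z":0,"wx":0,"wy":0,"wz":0,"claw":0}])

```text
clock: 3.02
ee_pos: [0.5397, -0.2915, 0.0819]
tool_rot: [180.0, -0.0, 28.6]
contact_force: [0.2, -0.8, 0.2]
grip_width: 0.0851
grip_force: 0.0
```

```bash
python3 - <<'E'
from plan import *
s=arm.get_state(); print(s["clock"],s["ee_pos"],s["tool_rot"])
plan([(.54,-.2945,.003,28.5,5)])
E
```

```text
3.0167 [ 0.53970348 -0.2915402   0.08191028] [ 1.79980869e+02 -8.73445248e-04  2.85932879e+01]
5 rows; end [ 0.54   -0.2945  0.003 ] [180.   -0.   28.5]
[{"x": -0.0, "y": 0.1, "z": 1.6, "wx": 0.0, "wy": 0.0, "wz": 0.0}, {"x": -0.0, "y": 0.0, "z": 1.6, "wx": 0.0, "wy": 0.0, "wz": 0.0}, {"x": -0.0, "y": 0.1, "z": 1.6, "wx": 0.0, "wy": 0.0, "wz": 0.0}, {"x": -0.1, "y": 0.0, "z": 1.5, "wx": 0.0, "wy": 0.0, "wz": 0.0}, {"x": -0.02, "y": 0.07, "z": 1.59, "wx": 0.0, "wy": 0.0, "wz": 0.002}]
```

send_rows(rows=[{"x":-0.1,"y":0.2,"z":2.5,"wx":0,"wy":0,"wz":0,"claw":0},{"x":0,"y":0,"z":2.5,"wx":0,"wy":0,"wz":0,"claw":0},{"x":0,"y":0,"z":2.0,"wx":0,"wy":0,"wz":0,"claw":0},{"x":0,"y":0,"z":0.8,"wx":0,"wy":0,"wz":0,"claw":0},{"x":0,"y":0,"z":0,"wx":0,"wy":0,"wz":0,"claw":0},{"x":0,"y":0,"z":0,"wx":0,"wy":0,"wz":0,"claw":90},{"x":0,"y":0,"z":0,"wx":0,"wy":0,"wz":0,"claw":255},{"x":0,"y":0,"z":0,"wx":0,"wy":0,"wz":0,"claw":255},{"x":0,"y":0,"z":0,"wx":0,"wy":0,"wz":0,"claw":255},{"x":0,"y":0,"z":0,"wx":0,"wy":0,"wz":0,"claw":255}], grip_force=40)

```text
clock: 3.85
ee_pos: [0.5407, -0.2941, 0.0051]
tool_rot: [179.9, -0.1, 28.6]
contact_force: [-1.8, 1.2, 5.8]
grip_width: 0.0411
grip_force: 40.0
```

send_rows(rows=[{"x":0,"y":0,"z":0,"wx":0,"wy":0,"wz":0,"claw":255},{"x":0,"y":0,"z":0,"wx":0,"wy":0,"wz":0,"claw":255},{"x":0,"y":0,"z":0,"wx":0,"wy":0,"wz":0,"claw":255},{"x":0,"y":0,"z":0,"wx":0,"wy":0,"wz":0,"claw":255}])

```text
clock: 4.18
ee_pos: [0.5407, -0.2941, 0.0051]
tool_rot: [179.9, -0.1, 28.6]
contact_force: [-1.2, 0.8, 5.9]
grip_width: 0.0409
grip_force: 40.0
```

```bash
python3 - <<'E'
from plan import *
plan([(.5407,-.2941,.04,28.5,2),(.5752,-.0008,.115,28.5)])
E
```

```text
10 rows; end [ 0.5752 -0.0008  0.115 ] [-180.     0.    28.5]
[{"x": 0.0, "y": 0.0, "z": -1.7, "wx": 0.0, "wy": 0.0, "wz": 0.0}, {"x": 0.0, "y": 0.0, "z": -1.79, "wx": 0.002, "wy": -0.002, "wz": 0.002}, {"x": 2.1, "y": -3.0, "z": -0.9, "wx": 0.0, "wy": 0.0, "wz": 0.0}, {"x": 2.1, "y": -3.0, "z": -0.9, "wx": 0.0, "wy": 0.0, "wz": 0.0}, {"x": 2.1, "y": -3.0, "z": -0.9, "wx": 0.0, "wy": 0.0, "wz": 0.0}, {"x": 2.1, "y": -3.0, "z": -1.0, "wx": 0.0, "wy": 0.0, "wz": 0.0}, {"x": 2.2, "y": -3.0, "z": -0.9, "wx": 0.0, "wy": 0.0, "wz": 0.0}, {"x": 2.1, "y": -3.0, "z": -1.0, "wx": 0.0, "wy": 0.0, "wz": 0.0}, {"x": 2.2, "y": -3.1, "z": -0.9, "wx": 0.0, "wy": 0.0, "wz": 0.0}, {"x": 2.12, "y": -3.04, "z": -1.0, "wx": 0.0, "wy": 0.0, "wz": 0.0}]
```

send_rows(rows=[{"x":0,"y":0,"z":-2,"wx":0,"wy":0,"wz":0,"claw":255},{"x":0,"y":0,"z":-3,"wx":0,"wy":0,"wz":0,"claw":255},{"x":2.1,"y":-3.0,"z":-1,"wx":0,"wy":0,"wz":0,"claw":255},{"x":2.1,"y":-3.0,"z":-1,"wx":0,"wy":0,"wz":0,"claw":255},{"x":2.1,"y":-3.0,"z":-1,"wx":0,"wy":0,"wz":0,"claw":255},{"x":2.1,"y":-3.0,"z":-1,"wx":0,"wy":0,"wz":0,"claw":255},{"x":2.2,"y":-3.0,"z":-1,"wx":0,"wy":0,"wz":0,"claw":255},{"x":2.1,"y":-3.0,"z":-1,"wx":0,"wy":0,"wz":0,"claw":255},{"x":2.2,"y":-3.1,"z":0,"wx":0,"wy":0,"wz":0,"claw":255},{"x":2.1,"y":-3.0,"z":0,"wx":0,"wy":0,"wz":0,"claw":255}])

```text
clock: 5.02
ee_pos: [0.5742, 0.0015, 0.1148]
tool_rot: [180.0, -0.1, 28.6]
contact_force: [-0.2, 0.6, -2.7]
grip_width: 0.041
grip_force: 41.4
```

send_rows(rows=[{"x":0,"y":0,"z":0,"wx":0,"wy":0,"wz":0,"claw":255},{"x":0,"y":0,"z":0,"wx":0,"wy":0,"wz":0,"claw":255},{"x":0,"y":0,"z":0,"wx":0,"wy":0,"wz":0,"claw":255},{"x":0,"y":0,"z":0,"wx":0,"wy":0,"wz":0,"claw":255}])

```text
clock: 5.35
ee_pos: [0.5733, -0.0026, 0.1135]
tool_rot: [180.0, 0.0, 28.5]
contact_force: [0.0, -1.0, -2.4]
grip_width: 0.0408
grip_force: 41.5
```

```bash
python3 - <<'E'
from plan import *; from h import *; from bench import snapshot
import pickle
s=arm.get_state(); print(s["clock"],s["ee_pos"],s["tool_rot"],s["grip_width"])
plan([(.5750,-.0006,.115,28.5)])
a=snapshot("side"); pickle.dump(a,open("side1.pkl","wb")); b=snapshot("top")
im=cv2.cvtColor(a["img"],cv2.COLOR_RGB2BGR)[105:245,190:330]; im2=cv2.cvtColor(b["img"],cv2.COLOR_RGB2BGR)[120:260,200:340]
cv2.imwrite("pics/a1.png",cv2.resize(np.hstack([im,im2]),None,fx=2.85,fy=2.85,interpolation=cv2.INTER_CUBIC))
E
```

```text
5.35 [ 0.57332224 -0.00261962  0.11345269] [1.79952563e+02 3.24275651e-02 2.84541705e+01] 0.04083198532472443
1 rows; end [ 0.575  -0.0006  0.115 ] [180.    0.   28.5]
[{"x": 0.24, "y": -0.1, "z": -0.15, "wx": 0.0, "wy": 0.0, "wz": 0.0}]
```

View pics/a1.png

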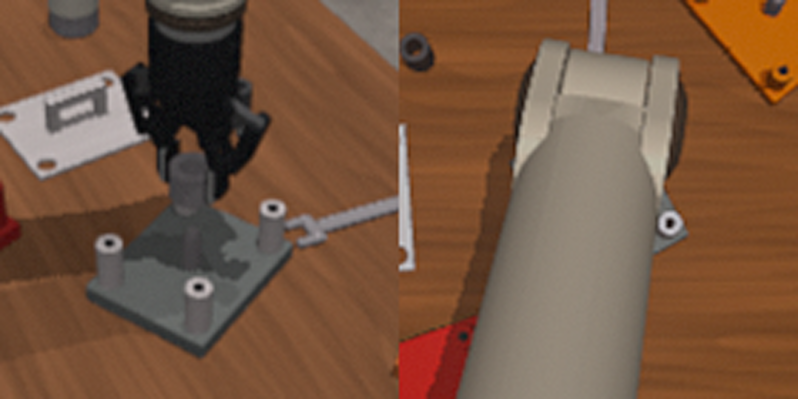

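The side view shows the ring at (190,183) in the crop, held above the shaft at (193,245). In the top view the arm hides both. I'll correct a few millimetres and start down.

send_rows(rows=[{"x":0.3,"y":-0.1,"z":1.0,"wx":0,"wy":0,"wz":0,"claw":255},{"x":0,"y":0,"z":1.0,"wx":0,"wy":0,"wz":0,"claw":255},{"x":0,"y":0,"z":1.0,"wx":0,"wy":0,"wz":0,"claw":255},{"x":0,"y":0,"z":0.5,"wx":0,"wy":0,"wz":0,"claw":255},{"x":0,"y":0,"z":0,"wx":0,"wy":0,"wz":0,"claw":255},{"x":0,"y":0,"z":0,"wx":0,"wy":0,"wz":0,"claw":255},{"x":0,"y":0,"z":0,"wx":0,"wy":0,"wz":0,"claw":255},{"x":0,"y":0,"z":0,"wx":0,"wy":0,"wz":0,"claw":255}])

```text
clock: 6.12
ee_pos: [0.5762, 0.0015, 0.0787]
tool_rot: [180.0, -0.0, 28.6]
contact_force: [0.0, -0.1, -2.2]
grip_width: 0.0408
grip_force: 41.5
```

```bash
python3 - <<'E'
from plan import *; from h import *; from bench import snapshot
import pickle
s=arm.get_state(); print(s["clock"],s["ee_pos"],s["tool_rot"],s["grip_width"])
plan([(.5757,-.0002,.065,28.5)])
a=snapshot("side"); 
im=cv2.cvtColor(a["img"],cv2.COLOR_RGB2BGR)
# expected ring (bottom .0775-ish) and shaft outlines
q=s["ee_pos"]; z0=q[2]-.005
im=im[135:235,205:305]; im=cv2.resize(im,None,fx=6,fy=6,interpolation=cv2.INTER_CUBIC)
f=lambda P:((P-[205,135]+.5)*6).astype(np.int32)
for x,y,r,a0,a1,c in((q[0],q[1],.021,z0,z0+.032,(0,255,0)),(.5750,-.0006,.009,.02,.062,(0,0,255))):
    cv2.polylines(im,[f(hull(a,x,y,r,a0,a1))],True,c,1)
cv2.imwrite("pics/a2.png",im)
E
```

```text
6.1167 [0.5762113  0.00153978 0.07866525] [ 1.79978007e+02 -4.09887471e-02  2.85766564e+01] 0.04075287442133398
1 rows; end [ 5.757e-01 -2.000e-04  6.500e-02] [180.   -0.   28.6]
[{"x": -0.13, "y": 0.13, "z": 1.37, "wx": 0.0, "wy": 0.0, "wz": 0.0}]
```

View pics/a2.png

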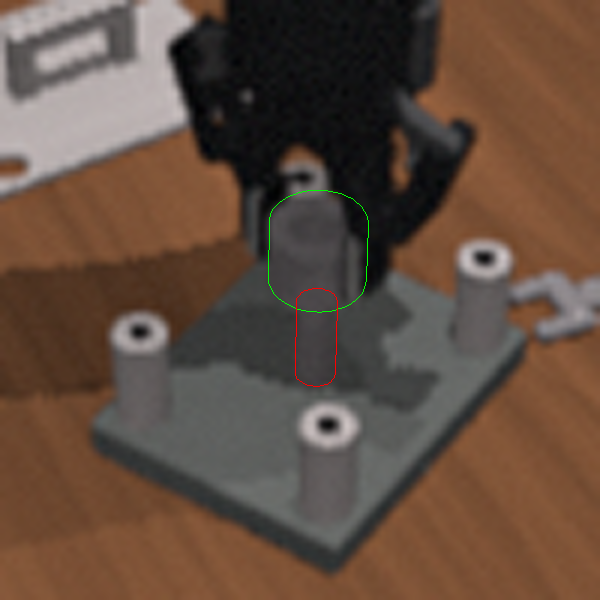

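The ring, spanning about x 268–350 in the crop, matches the green outline apart from sitting slightly higher. The shaft at (316,340) is below its middle. A small correction, then a slow descent.

send_rows(rows=[{"x":-0.1,"y":0.1,"z":0.4,"wx":0,"wy":0,"wz":0,"claw":255},{"x":0,"y":0,"z":0.4,"wx":0,"wy":0,"wz":0,"claw":255},{"x":0,"y":0,"z":0.4,"wx":0,"wy":0,"wz":0,"claw":255},{"x":0,"y":0,"z":0.4,"wx":0,"wy":0,"wz":0,"claw":255},{"x":0,"y":0,"z":0.0,"wx":0,"wy":0,"wz":0,"claw":255},{"x":0,"y":0,"z":0,"wx":0,"wy":0,"wz":0,"claw":255}])

```text
clock: 6.67
ee_pos: [0.575, 0.0003, 0.0618]
tool_rot: [-180.0, 0.1, 28.6]
contact_force: [-0.1, 0.6, -1.8]
grip_width: 0.041
grip_force: 41.4
```

send_rows(rows=[{"x":0,"y":0,"z":0.4,"wx":0,"wy":0,"wz":0,"claw":255},{"x":0,"y":0,"z":0.4,"wx":0,"wy":0,"wz":0,"claw":255},{"x":0,"y":0,"z":0.2,"wx":0,"wy":0,"wz":0,"claw":255},{"x":0,"y":0,"z":0,"wx":0,"wy":0,"wz":0,"claw":255},{"x":0,"y":0,"z":0,"wx":0,"wy":0,"wz":0,"claw":255}])

```text
clock: 7.08
ee_pos: [0.5752, 0.0002, 0.052]
tool_rot: [-180.0, 0.0, 28.6]
contact_force: [-0.1, 0.1, -1.7]
grip_width: 0.0411
grip_force: 41.5
```

send_rows(rows=[{"x":0,"y":0,"z":0.5,"wx":0,"wy":0,"wz":0,"claw":255},{"x":0,"y":0,"z":0.5,"wx":0,"wy":0,"wz":0,"claw":255},{"x":0,"y":0,"z":0.5,"wx":0,"wy":0,"wz":0,"claw":255},{"x":0,"y":0,"z":0.5,"wx":0,"wy":0,"wz":0,"claw":255},{"x":0,"y":0,"z":0.2,"wx":0,"wy":0,"wz":0,"claw":255},{"x":0,"y":0,"z":0.2,"wx":0,"wy":0,"wz":0,"claw":255},{"x":0,"y":0,"z":0,"wx":0,"wy":0,"wz":0,"claw":255},{"x":0,"y":0,"z":0,"wx":0,"wy":0,"wz":0,"claw":255}])

```text
clock: 7.75
ee_pos: [0.5754, 0.0002, 0.0282]
tool_rot: [-180.0, 0.0, 28.6]
contact_force: [0.4, -0.3, -2.9]
grip_width: 0.0411
grip_force: 41.5
```

send_rows(rows=[{"x":0,"y":0,"z":0.2,"wx":0,"wy":0,"wz":0,"claw":255},{"x":0,"y":0,"z":0.1,"wx":0,"wy":0,"wz":0,"claw":255},{"x":0,"y":0,"z":0,"wx":0,"wy":0,"wz":0,"claw":255},{"x":0,"y":0,"z":0,"wx":0,"wy":0,"wz":0,"claw":255}])

```text
clock: 8.08
ee_pos: [0.5754, 0.0003, 0.0253]
tool_rot: [-180.0, -0.0, 28.6]
contact_force: [-0.4, -0.3, -2.9]
grip_width: 0.0407
grip_force: 41.5
```

send_rows(rows=[{"x":0,"y":0,"z":0.1,"wx":0,"wy":0,"wz":0,"claw":255},{"x":0,"y":0,"z":0.05,"wx":0,"wy":0,"wz":0,"claw":255},{"x":0,"y":0,"z":0,"wx":0,"wy":0,"wz":0,"claw":255},{"x":0,"y":0,"z":0,"wx":0,"wy":0,"wz":0,"claw":255}])

```text
clock: 8.42
ee_pos: [0.5755, 0.0003, 0.0251]
tool_rot: [-180.0, -0.0, 28.6]
contact_force: [-4.1, -0.0, 8.6]
grip_width: 0.041
grip_force: 42.5
```

send_rows(rows=[{"x":0,"y":0,"z":0,"wx":0,"wy":0,"wz":0,"claw":60},{"x":0,"y":0,"z":0,"wx":0,"wy":0,"wz":0,"claw":0},{"x":0,"y":0,"z":0,"wx":0,"wy":0,"wz":0,"claw":0},{"x":0,"y":0,"z":0,"wx":0,"wy":0,"wz":0,"claw":0},{"x":0,"y":0,"z":0,"wx":0,"wy":0,"wz":0,"claw":0},{"x":0,"y":0,"z":-1,"wx":0,"wy":0,"wz":0,"claw":0},{"x":0,"y":0,"z":-2,"wx":0,"wy":0,"wz":0,"claw":0},{"x":0,"y":0,"z":-3,"wx":0,"wy":0,"wz":0,"claw":0},{"x":0,"y":0,"z":-4,"wx":0,"wy":0,"wz":0,"claw":0},{"x":0,"y":0,"z":-2,"wx":0,"wy":0,"wz":0,"claw":0}])

```text
clock: 9.25
ee_pos: [0.5772, -0.0002, 0.1483]
tool_rot: [179.9, -0.2, 28.5]
contact_force: [1.6, -0.0, 0.3]
grip_width: 0.0852
grip_force: 0.0
```

```bash
python3 - <<'E'
from plan import *; from h import *
s=arm.get_state(); print(s["clock"],s["ee_pos"],s["tool_rot"],s["grip_width"])
plan([(.5735,.264,.13,4.8)])
E
```

```text
9.25 [ 5.77211091e-01 -1.88963451e-04  1.48262796e-01] [179.88328867  -0.23269242  28.54408039] 0.08524683161112281
7 rows; end [0.5735 0.264  0.13  ] [180.    0.    4.8]
[{"x": 1.8, "y": -3.3, "z": 0.3, "wx": 0.0, "wy": 0.0, "wz": 0.059}, {"x": 1.5, "y": -3.4, "z": 0.3, "wx": 0.0, "wy": 0.0, "wz": 0.059}, {"x": 1.4, "y": -3.5, "z": 0.2, "wx": 0.0, "wy": 0.0, "wz": 0.059}, {"x": 1.1, "y": -3.6, "z": 0.3, "wx": 0.0, "wy": 0.0, "wz": 0.059}, {"x": 0.9, "y": -3.7, "z": 0.2, "wx": 0.0, "wy": -0.002, "wz": 0.059}, {"x": 0.7, "y": -3.7, "z": 0.3, "wx": 0.0, "wy": 0.0, "wz": 0.06}, {"x": 0.5, "y": -3.81, "z": 0.23, "wx": 0.0, "wy": -0.003, "wz": 0.059}]
```

send_rows(rows=[{"x":1.8,"y":-3.3,"z":0.3,"wx":0,"wy":0,"wz":0.059,"claw":0},{"x":1.5,"y":-3.4,"z":0.3,"wx":0,"wy":0,"wz":0.059,"claw":0},{"x":1.4,"y":-3.5,"z":0.2,"wx":0,"wy":0,"wz":0.059,"claw":0},{"x":1.1,"y":-3.6,"z":0.3,"wx":0,"wy":0,"wz":0.059,"claw":0},{"x":0.9,"y":-3.7,"z":0.2,"wx":0,"wy":0,"wz":0.059,"claw":0},{"x":0.7,"y":-3.7,"z":0.3,"wx":0,"wy":0,"wz":0.059,"claw":0},{"x":0.5,"y":-3.8,"z":0.2,"wx":0,"wy":0,"wz":0.059,"claw":0},{"x":0,"y":0,"z":0,"wx":0,"wy":0,"wz":0,"claw":0},{"x":0,"y":0,"z":0,"wx":0,"wy":0,"wz":0,"claw":0},{"x":0,"y":0,"z":0,"wx":0,"wy":0,"wz":0,"claw":0}])

```text
clock: 10.08
ee_pos: [0.5714, 0.264, 0.1261]
tool_rot: [180.0, -0.0, 5.0]
contact_force: [0.2, -0.4, -0.2]
grip_width: 0.0857
grip_force: 0.0
```

```bash
python3 - <<'E'
from plan import *; from h import *; from bench import snapshot
s=arm.get_state(); print(s["clock"],s["ee_pos"],s["tool_rot"],s["grip_width"])
plan([(.5735,.264,.06,4.8)])
a=snapshot("side"); b=snapshot("top")
im=cv2.cvtColor(a["img"],cv2.COLOR_RGB2BGR)[110:240,180:310]; im2=cv2.cvtColor(b["img"],cv2.COLOR_RGB2BGR)[130:260,190:320]
im=[cv2.resize(i,(400,400),interpolation=cv2.INTER_CUBIC) for i in(im,im2)]
cv2.imwrite("pics/a3.png",np.hstack(im))
E
```

```text
10.0833 [0.57138575 0.26403467 0.12610046] [ 1.79950403e+02 -6.70243464e-03  4.98389805e+00] 0.08573767932882191
2 rows; end [0.5735 0.264  0.06  ] [180.   -0.    4.9]
[{"x": 0.1, "y": 0.0, "z": 3.3, "wx": 0.0, "wy": 0.0, "wz": 0.002}, {"x": 0.11, "y": 0.02, "z": 3.31, "wx": 0.0, "wy": 0.0, "wz": 0.0}]
```

View pics/a3.png

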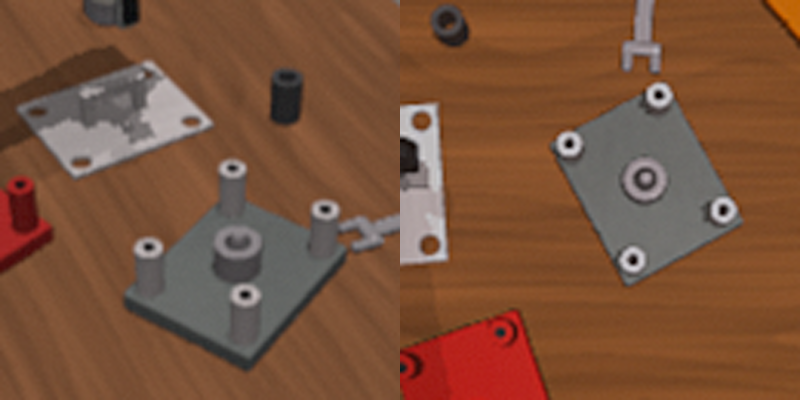

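Both views show the ring seated around the shaft, with the shaft tip in its bore at (645,180). Now down to the handle.

send_rows(rows=[{"x":0.2,"y":0,"z":3.5,"wx":0,"wy":0,"wz":0,"claw":0},{"x":0,"y":0,"z":3.5,"wx":0,"wy":0,"wz":0,"claw":0},{"x":0,"y":0,"z":2.5,"wx":0,"wy":0,"wz":0,"claw":0},{"x":0,"y":0,"z":1.2,"wx":0,"wy":0,"wz":0,"claw":0},{"x":0,"y":0,"z":0,"wx":0,"wy":0,"wz":0,"claw":0},{"x":0,"y":0,"z":0,"wx":0,"wy":0,"wz":0,"claw":100},{"x":0,"y":0,"z":0,"wx":0,"wy":0,"wz":0,"claw":160},{"x":0,"y":0,"z":0,"wx":0,"wy":0,"wz":0,"claw":255},{"x":0,"y":0,"z":0,"wx":0,"wy":0,"wz":0,"claw":255},{"x":0,"y":0,"z":0,"wx":0,"wy":0,"wz":0,"claw":255}], grip_force=80)

```text
clock: 11.02
ee_pos: [0.5743, 0.2651, 0.0202]
tool_rot: [-179.9, -0.1, 4.9]
contact_force: [-0.3, 0.1, -0.4]
grip_width: 0.026
grip_force: 0.0
```

send_rows(rows=[{"x":0,"y":0,"z":0,"wx":0,"wy":0,"wz":0,"claw":255},{"x":0,"y":0,"z":0,"wx":0,"wy":0,"wz":0,"claw":255},{"x":0,"y":0,"z":0,"wx":0,"wy":0,"wz":0,"claw":255},{"x":0,"y":0,"z":0,"wx":0,"wy":0,"wz":0,"claw":255},{"x":0,"y":0,"z":0,"wx":0,"wy":0,"wz":0,"claw":255},{"x":0,"y":0,"z":0,"wx":0,"wy":0,"wz":0,"claw":255}])

```text
clock: 11.52
ee_pos: [0.574, 0.2649, 0.0199]
tool_rot: [-180.0, -0.1, 4.9]
contact_force: [-1.1, -0.4, 6.5]
grip_width: 0.0104
grip_force: 79.0
```

send_rows(rows=[{"x":0,"y":0,"z":-1,"wx":0,"wy":0,"wz":0,"claw":255},{"x":0,"y":0,"z":-2,"wx":0,"wy":0,"wz":0,"claw":255},{"x":0,"y":0,"z":-3,"wx":0,"wy":0,"wz":0,"claw":255},{"x":0,"y":0,"z":-3,"wx":0,"wy":0,"wz":0,"claw":255},{"x":0,"y":0,"z":-2,"wx":0,"wy":0,"wz":0,"claw":255},{"x":0,"y":0,"z":-1,"wx":0,"wy":0,"wz":0,"claw":255},{"x":0,"y":0,"z":0,"wx":0,"wy":0,"wz":0,"claw":255},{"x":0,"y":0,"z":0,"wx":0,"wy":0,"wz":0,"claw":255}])

```text
clock: 12.18
ee_pos: [0.5727, 0.2645, 0.1382]
tool_rot: [180.0, 0.1, 4.9]
contact_force: [0.6, 0.5, -4.8]
grip_width: 0.0105
grip_force: 78.6
```

```bash
python3 - <<'E'
from plan import *
s=arm.get_state(); print(s["clock"],s["ee_pos"],s["tool_rot"],s["grip_width"],s["contact_force"],s["wrist_torque"])
plan([(.575,-.0006,.135,28.5)],cap=2.5)
E
```

```text
12.1833 [0.5727031  0.26450543 0.13818841] [1.79997237e+02 5.47048659e-02 4.93133785e+00] 0.010532329723894906 [ 0.64671077  0.45209233 -4.77316432] [0.02548453 0.00442297 0.0165275 ]
11 rows; end [ 0.575  -0.0006  0.135 ] [-1.80e+02  1.00e-01  2.85e+01]
[{"x": -0.2, "y": 2.4, "z": 0.0, "wx": 0.0, "wy": 0.0, "wz": -0.037}, {"x": -0.3, "y": 2.4, "z": 0.0, "wx": 0.0, "wy": 0.0, "wz": -0.037}, {"x": -0.4, "y": 2.4, "z": 0.0, "wx": 0.0, "wy": 0.0, "wz": -0.037}, {"x": -0.4, "y": 2.4, "z": 0.0, "wx": 0.0, "wy": 0.0, "wz": -0.038}, {"x": -0.5, "y": 2.3, "z": 0.0, "wx": 0.0, "wy": 0.0, "wz": -0.037}, {"x": -0.6, "y": 2.3, "z": 0.1, "wx": 0.0, "wy": 0.0, "wz": -0.038}, {"x": -0.7, "y": 2.3, "z": 0.0, "wx": 0.0, "wy": 0.0, "wz": -0.037}, {"x": -0.8, "y": 2.3, "z": 0.1, "wx": 0.0, "wy": 0.0, "wz": -0.038}, {"x": -0.9, "y": 2.2, "z": 0.0, "wx": 0.0, "wy": 0.0, "wz": -0.037}, {"x": -1.0, "y": 2.2, "z": 0.1, "wx": 0.0, "wy": 0.0, "wz": -0.038}]
[{"x": -1.07, "y": 2.21, "z": 0.02, "wx": 0.0, "wy": 0.0, "wz": -0.037}]
```

send_rows(rows=[{"x":-0.2,"y":2.4,"z":0.0,"wx":0,"wy":0,"wz":-0.037,"claw":255},{"x":-0.3,"y":2.4,"z":0.0,"wx":0,"wy":0,"wz":-0.037,"claw":255},{"x":-0.4,"y":2.4,"z":0.0,"wx":0,"wy":0,"wz":-0.037,"claw":255},{"x":-0.4,"y":2.4,"z":0.0,"wx":0,"wy":0,"wz":-0.037,"claw":255},{"x":-0.5,"y":2.3,"z":0.0,"wx":0,"wy":0,"wz":-0.037,"claw":255},{"x":-0.6,"y":2.3,"z":0.1,"wx":0,"wy":0,"wz":-0.038,"claw":255},{"x":-0.7,"y":2.3,"z":0.0,"wx":0,"wy":0,"wz":-0.037,"claw":255},{"x":-0.8,"y":2.3,"z":0.1,"wx":0,"wy":0,"wz":-0.038,"claw":255},{"x":-0.9,"y":2.2,"z":0.0,"wx":0,"wy":0,"wz":-0.037,"claw":255},{"x":-1.0,"y":2.2,"z":0.1,"wx":0,"wy":0,"wz":-0.038,"claw":255}])

```text
clock: 13.02
ee_pos: [0.5732, 0.0229, 0.1333]
tool_rot: [-179.9, 0.2, 26.4]
contact_force: [0.8, 0.8, -5.1]
grip_width: 0.0107
grip_force: 78.6
```

send_rows(rows=[{"x":-1.1,"y":2.2,"z":0,"wx":0,"wy":0,"wz":-0.037,"claw":255},{"x":0,"y":0,"z":0,"wx":0,"wy":0,"wz":0,"claw":255},{"x":0,"y":0,"z":0,"wx":0,"wy":0,"wz":0,"claw":255},{"x":0,"y":0,"z":0,"wx":0,"wy":0,"wz":0,"claw":255},{"x":0,"y":0,"z":0,"wx":0,"wy":0,"wz":0,"claw":255}])

```text
clock: 13.43
ee_pos: [0.5743, 0.0009, 0.1345]
tool_rot: [-179.9, 0.1, 28.5]
contact_force: [0.7, 0.2, -5.5]
grip_width: 0.0103
grip_force: 78.7
```

```bash
cat > look.py <<'E'
from plan import *; from h import *; from bench import snapshot
import sys,pickle
s=arm.get_state(); print(s["clock"],s["ee_pos"],s["tool_rot"],s["grip_width"],s["contact_force"])
plan([(.575,-.0006,.103,28.5)],cap=1.5)
q=s["ee_pos"]; yaw=np.radians(s["tool_rot"][2]); zt=q[2]-.0199+.005
out=[]
for n,(u,v,w) in {"side":(190,95,130),"top":(200,120,130)}.items():
    a=snapshot(n); pickle.dump(a,open(n+"2.pkl","wb")); k=400/w
    im=cv2.resize(cv2.cvtColor(a["img"],cv2.COLOR_RGB2BGR)[v:v+w,u:u+w],(400,400),interpolation=cv2.INTER_CUBIC)
    c,sn=np.cos(yaw),np.sin(yaw)
    E=np.array([[78,64],[-78,64],[-78,-64],[78,-64]])/1e3@np.array([[c,sn],[-sn,c]])+q[:2]
    P=proj(a,np.c_[E,np.full(4,zt)]); cv2.polylines(im,[((P-[u,v]+.5)*k).astype(np.int32)],True,(0,255,0),1)
    out.append(im)
cv2.imwrite("pics/%s.png"%sys.argv[1],np.hstack(out))
E
python3 look.py a4
```

```text
13.4333 [0.57427533 0.00088452 0.13448004] [-1.79904944e+02  1.05893375e-01  2.84911010e+01] 0.010266912476858932 [ 0.66698405  0.18117011 -5.47762082]
3 rows; end [ 0.575  -0.0006  0.103 ] [180.   -0.   28.5]
[{"x": -0.0, "y": 0.1, "z": 1.0, "wx": 0.0, "wy": 0.0, "wz": 0.0}, {"x": -0.0, "y": 0.0, "z": 1.1, "wx": 0.0, "wy": 0.0, "wz": 0.0}, {"x": -0.0, "y": 0.07, "z": 1.05, "wx": -0.002, "wy": 0.002, "wz": 0.0}]
```

View pics/a4.png

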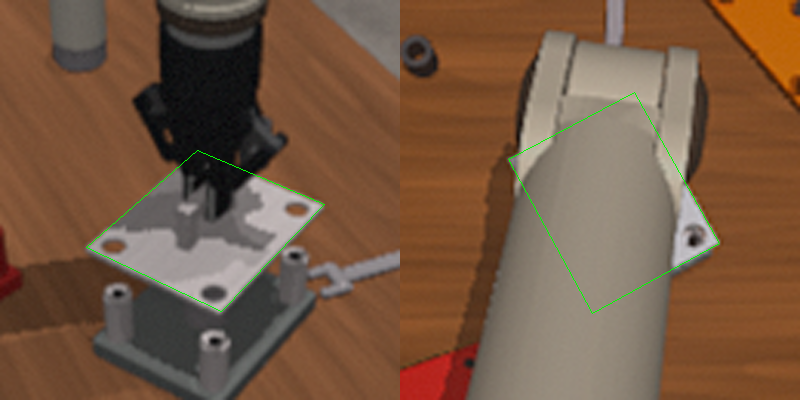

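The predicted outline matches the plate's corners at about (90,247), (322,205) and (220,311). One hole lies over its thread in the top view at (694,236). Lowering now.

send_rows(rows=[{"x":0,"y":0.1,"z":1.0,"wx":0,"wy":0,"wz":0,"claw":255},{"x":0,"y":0,"z":1.0,"wx":0,"wy":0,"wz":0,"claw":255},{"x":0,"y":0,"z":0.7,"wx":0,"wy":0,"wz":0,"claw":255},{"x":0,"y":0,"z":0.4,"wx":0,"wy":0,"wz":0,"claw":255},{"x":0,"y":0,"z":0,"wx":0,"wy":0,"wz":0,"claw":255},{"x":0,"y":0,"z":0,"wx":0,"wy":0,"wz":0,"claw":255},{"x":0,"y":0,"z":0,"wx":0,"wy":0,"wz":0,"claw":255},{"x":0,"y":0,"z":0,"wx":0,"wy":0,"wz":0,"claw":255},{"x":0,"y":0,"z":0,"wx":0,"wy":0,"wz":0,"claw":255},{"x":0,"y":0,"z":0,"wx":0,"wy":0,"wz":0,"claw":255}])

```text
clock: 14.37
ee_pos: [0.5759, -0.0015, 0.1052]
tool_rot: [180.0, -0.0, 28.4]
contact_force: [-1.1, 0.0, -5.0]
grip_width: 0.0106
grip_force: 78.6
```

```bash
python3 look.py a5
```

```text
14.3667 [ 0.57590912 -0.00147744  0.10517617] [ 1.79989931e+02 -3.93290652e-02  2.84045516e+01] 0.010629052428570804 [-1.0820074   0.01248537 -4.97489299]
1 rows; end [ 0.575  -0.0006  0.103 ] [180.   -0.   28.5]
[{"x": -0.04, "y": -0.12, "z": 0.22, "wx": 0.0, "wy": 0.0, "wz": -0.002}]
```

View pics/a5.png

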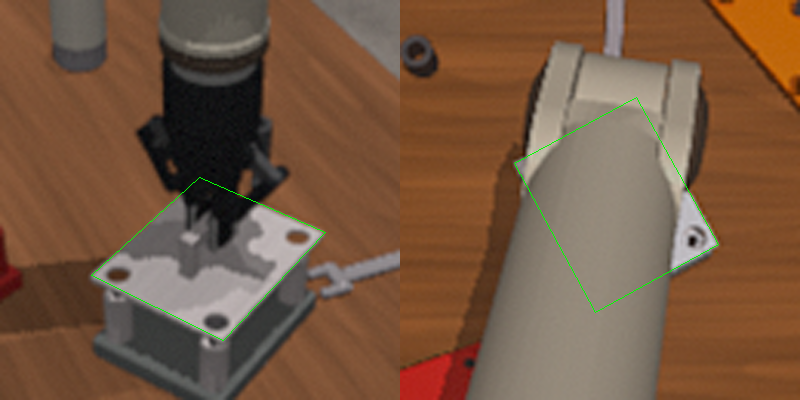

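```bash
cat > res.py <<'E'
from plan import *; from h import *; from bench import snapshot
np.set_printoptions(precision=2,suppress=True)
S=[arm.get_state()]
imgs={}
for n in("side","top"):
    imgs[n]=[snapshot(n) for _ in range(3)]; S.append(arm.get_state())
for s in S: print(s["clock"],s["ee_pos"]*1e3,s["tool_rot"],s["contact_force"])
q=[.575,-.0006,np.radians(28.5)]; z=.0+S[0]["ee_pos"][2]-.0199
for n in imgs:
    a=imgs[n][0]; im=np.mean([i["img"] for i in imgs[n]],0)
    W=pts(q,z+.005)
    for i,p in enumerate(proj(a,W)):
        if not(0<p[0]<511): continue
        c=spot(im,p,4.5); print(n,i,p,c,"hole minus target mm",((back(a,[c],z+.004)-W[i])*1e3)[0,:2])
E
python3 res.py
```

```text
14.4667 [575.8   -1.48 105.06] [179.99  -0.03  28.41] [ 0.16 -0.61 -4.52]
14.6167 [575.68  -1.48 104.87] [180.    -0.01  28.41] [-0.62  1.01 -5.37]
14.7667 [575.62  -1.47 104.8 ] [-180.      0.     28.41] [ 0.22  0.41 -4.63]
side 0 [255.5  157.42] [254.39 160.08] hole minus target mm [-7.26 -7.56]
side 1 [227.81 183.04] [227.84 183.87] hole minus target mm [-0.79 -1.81]
side 2 [259.76 198.43] [259.74 199.32] hole minus target mm [-0.96 -1.78]
side 3 [286.2  170.81] [286.2  171.63] hole minus target mm [-1.02 -1.84]
top 0 [243.93 175.09] [242.73 179.14] hole minus target mm [-11.39   3.42]
top 1 [265.   213.61] [277.51 215.42] hole minus target mm [ -5.11 -34.88]
top 2 [295.07 197.14] [295.62 196.99] hole minus target mm [ 0.52 -1.64]
top 3 [273.7  158.96] [269.78 156.33] hole minus target mm [ 7.86 11.08]
```

send_rows(rows=[{"x":0.05,"y":-0.12,"z":0.2,"wx":0,"wy":0,"wz":0,"claw":255},{"x":0,"y":0,"z":0,"wx":0,"wy":0,"wz":0,"claw":255},{"x":0,"y":0,"z":0,"wx":0,"wy":0,"wz":0,"claw":255},{"x":0,"y":0,"z":0,"wx":0,"wy":0,"wz":0,"claw":255},{"x":0,"y":0,"z":0,"wx":0,"wy":0,"wz":0,"claw":255},{"x":0,"y":0,"z":0,"wx":0,"wy":0,"wz":0,"claw":255},{"x":0,"y":0,"z":0,"wx":0,"wy":0,"wz":0,"claw":255},{"x":0,"y":0,"z":0,"wx":0,"wy":0,"wz":0,"claw":255}])

```text
clock: 15.43
ee_pos: [0.5755, -0.0002, 0.1028]
tool_rot: [-180.0, 0.0, 28.4]
contact_force: [-0.5, -0.0, -3.8]
grip_width: 0.0103
grip_force: 78.7
```

```bash
python3 res.py | grep -v "top [013]\|side 0"
```

```text
15.4333 [575.51  -0.23 102.8 ] [-180.      0.     28.41] [-0.48 -0.04 -3.78]
15.5833 [575.53  -0.14 102.81] [-180.     -0.     28.41] [-0.15 -0.5  -4.98]
15.7333 [575.49  -0.2  102.78] [-180.      0.     28.41] [ 0.31 -0.26 -5.04]
side 1 [227.84 183.71] [227.56 184.26] hole minus target mm [-1.06 -0.56]
side 2 [259.74 199.1 ] [259.49 199.57] hole minus target mm [-0.8  -0.28]
side 3 [286.14 171.47] [285.83 171.9 ] hole minus target mm [-0.94 -0.13]
top 2 [295.01 197.22] [295.38 197.21] hole minus target mm [ 0.12 -1.11]
```

The holes are about 1 mm from target by the cameras. The plate is still and level, about 15 mm above the pillars, so I'll hand in.

```bash
python3 -c "
from bench import arm
print(arm.job_done())"
```

```text
the job is handed in; nothing more can be done
None
```

I handed the job in at about 16 s: the spacer is seated on the shaft and released, and the cover is held level about 15 mm above the pillars with the holes I could see within about 1 mm of alignment; no verdict came back.

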